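Slide the copper saucepan onto the red zone

TASK

Slide the copper saucepan sideways across the black glass hob from the white ring onto the red ring, so that it stands flat and centred in the red ring, then let go of it. Do not lift or tip the pan on the way, and leave the steel saucepan where it stands.

Things in the scene. Friction and masses are not known exactly. Their poses are not given: they have to be found in the camera images.
- copper_pan: loose open copper saucepan, 0.15 to 0.31 kg. Origin: centre of its underside, z up. 100 mm across the rim, 88 mm at the foot, 60 mm high. One straight black handle along its own -x: level bar 18 mm wide (pan's y), 14 mm high, centre line 46 mm up, free from 70 to 170 mm from the pan's axis, roughly towards the robot; it swivels in a weak grip. Starts within 10 mm of the white ring's middle.
- red_ring: the goal: red circle, 130 mm outside and 114 mm inside diameter, printed flat on the hob's glass, fixed. Origin: its centre, on the glass; z up. The white ring, of the same size, lies 150 mm to its left or right along the hob.
- hob: fixed flat two-zone hob, black glass in a steel frame, 340 mm wide (its y), 200 mm deep (its x). Origin: centre of its underside, on the table; z up. The glass is flat, 28 mm above the table. The red and the white ring lie 25 mm behind its middle (its +x), 75 mm to either side; which is which varies. Small flat dots along its front edge.
- steel_pan: bystander: loose saucepan of the copper one's shape and size, steel-coloured, with the same origin and axes, standing on the table to the right of the hob and a little behind it, handle pointing right. Leave it alone.

How it is judged:
By the outcome, as a careful person would: the job done as asked, in the order asked, and still so for the second after the job is handed in, with the robot touching nothing.
It also fails if it takes over 35 s, if anything falls off the work surface, if the arm or the gripper's body presses on something with over 40 N, if the wrist force passes 120 N, or if a joint passes its speed limit or range.

ROBOT

A 6-joint arm with a two-finger parallel gripper is mounted at the origin on a cart in front of the work surface, level with it; the furniture and walls round the work are solid. World frame = base frame: x ahead of the robot, y to its left, z up, the work surface at z = 0. Lengths are in mm, angles in rad, forces in N, time in s.
With the tool pointing down it reaches from about 350 to 850 mm from the base axis. Payload 8.1 kg.
Tool frame: the origin (TCP) lies midway between the tips of the shut fingers; the grasp point (between the pads) lies 19 mm behind it; z points along the fingers, y is the line along which they close (so a half turn about z gives the same grasp; the last joint's range is limited). The gripper opens to 93 mm and grips with 3 to 60 N. Pads are 15 mm wide; open, the fingers measure 128 mm over their backs; the gripper's body (75 mm by 188 mm) begins 65 mm behind the grasp point.
Start: joints at [-0.085, 0.13, 1.488, -0, 1.523, -0.085], TCP at [600.004, 0.022, 218.635] pointing down, gripper open.
Joint ranges: [-2.96, 2.96], [-0.89, 2.26], [0.02, 2.5], [-1.34, 4.48], [0, 2.73], [-2.66, 2.66]. Speed limits (rad/s): [2.39, 2.39, 2.79, 3.14, 3.14, 3.14].

INTERFACE

Orientations are given as a unit quaternion [x, y, z, w].
In Python, from bench import manip, vision, order gives the robot as it stands.
- The arm moves only by the shell command python3 -m creep 'ROWS'. ROWS is JSON, a list of rows, each a list of 3 entries, a list of its own where there are three numbers: the shift along the tool's x, y, z in m, then the turn, a rotation vector about the tool's x, y, z in degrees, then the gripper's target within -1 to 1 (fully open at 1, half-way at 0, shut at -1). In form: [[[x, y, z], [wx, wy, wz], grip], ...]. A call has 1 to 10 rows; each row shifts and turns the commanded pose from where the row before left it, along the tool's axes as they then stand; what a row does not reach is not made up. A row lasts 1/8 s, in which the tool goes at most 62.5 mm and 10.7 degrees, less where a joint would pass 70% of its speed; a pose out of reach is approached as far as the arm can. A call is refused whole if a number of a shift passes 0.0625 or a number of a turn 10.7, either way. A call with a gripper value outside its range is refused whole. The fingers move at their own pace and stop on an object; the grip force is fixed at half the most. Time passes only in rows, so rows that do not move let the fingers close. It gives the time, the measured TCP pose, the force, the opening and the grip force at its end, in the units of the state.
- manip.sense(): the state, without advancing time (a new reading comes with each control period).
- vision.grab_frame(name): name is "scene" or "side" or "wrist"; returns (picture, depth): 480x640x3 uint8, blue, green, red; 480x640 float32, mm along the optical axis (not along the pixel's ray), 0 where there is no reading.
- vision.camera_params(name): a dict with "vfov" (degrees; the focal length in pixels is half the picture's height over the tangent of half this angle, whatever the lens; pixels are square), "cx", "cy" (the principal point, pixels), "k1" (the pictures are not rectified: a ray, as slopes to the right and down, at radius r is drawn at 1 + k1 r^2 times it, then the intrinsics apply), "T" (4x4, takes a point from camera to world coordinates). Camera axes: x right, y down, z forward; pixel columns grow to the right and rows downward; lengths in mm; the calibration is good to about 2 mm. A picture is of the moment at which its call begins: read the wrist's pose just before it. camera_params takes no time and is no camera call; for the wrist camera it gives the pose at the moment of the call.
- order.job_done(): hands the job in; it is judged then, once.
The state is a dict: "time_s": time; "q": joint angles; "dq": joint speeds; "joint_torque": joint torques, N m; "tcp_pos": TCP position; "tcp_rot": TCP orientation; "ft_force": force on the tool from outside, world axes, zero at the start; "torque": the same for the moment, N m; "width": finger opening in mm; "grasp_force": force on a finger pad.
Only numpy, scipy, OpenCV 4.12 (cv2) and the standard library are available. Lean on these libraries where they do the work, as an engineer would, in place of code of your own. Each camera call takes 0.05 s, during which the arm holds its last target. There are 200 camera calls.

## Working session

There is one attempt and no reset: what is moved stays moved. The work goes in short steps, Python scripts to look and compute and a shell command to move; the robot and the scene stay as the last step left them, time stands still between calls to the robot, and variables do not carry over. Pictures are saved under pics/ and viewed, at most 10 in all, crops included, and the job is handed in when it is done.

```bash
mkdir -p pics; cat > h.py <<'E'
import numpy as np, cv2
from bench import manip, vision, order
def K(p):
    f=240/np.tan(np.radians(p["vfov"])/2); return f,p["cx"],p["cy"],p["k1"],np.array(p["T"])
def rays(p,uv):
    f,cx,cy,k1,T=K(p); uv=np.atleast_2d(np.asarray(uv,float))
    d=(uv-[cx,cy])/f; s=d.copy()
    for _ in range(20): s=d/(1+k1*(s**2).sum(1,keepdims=True))
    return np.c_[s,np.ones(len(s))]
def on_plane(p,uv,z):
    T=K(p)[4]; r=rays(p,uv)@T[:3,:3].T; o=T[:3,3]
    return o+r*((z-o[2])/r[:,2])[:,None]
def world(p,dep):
    v,u=np.nonzero(dep>0); T=K(p)[4]
    P=rays(p,np.c_[u,v])*dep[v,u][:,None]
    W=np.zeros(dep.shape+(3,)); W[v,u]=P@T[:3,:3].T+T[:3,3]; return W
E
python3 - <<'E'
from h import *
s=manip.sense(); print(s["time_s"],s["tcp_rot"],s["width"])
for n in("scene","side","wrist"):
    p=vision.camera_params(n); im,d=vision.grab_frame(n); cv2.imwrite(f"pics/{n}0.png",im); np.save(n+"0.npy",d)
    print(n,{k:np.round(v,3).tolist() for k,v in p.items()})
E
```

```text
0.0 [ 7.07098205e-01  7.07114777e-01 -5.78587908e-04 -6.96466834e-04] 92.78781856239893
scene {'vfov': 48.227, 'cx': 326.509, 'cy': 233.968, 'k1': 0.014, 'T': [[0.777, -0.277, 0.565, 83.652], [-0.629, -0.342, 0.698, -684.103], [-0.0, -0.898, -0.44, 509.959], [0.0, 0.0, 0.0, 1.0]]}
side {'vfov': 57.324, 'cx': 314.972, 'cy': 236.631, 'k1': -0.039, 'T': [[-0.455, 0.625, -0.634, 1218.293], [0.891, 0.323, -0.32, 353.191], [0.005, -0.71, -0.704, 709.323], [0.0, 0.0, 0.0, 1.0]]}
wrist {'vfov': 61.457, 'cx': 316.918, 'cy': 236.704, 'k1': -0.058, 'T': [[1.0, -0.0, -0.002, 599.575], [-0.001, -0.968, -0.252, 69.875], [-0.002, 0.252, -0.968, 383.811], [0.0, 0.0, 0.0, 1.0]]}
```

View pics/scene0.png

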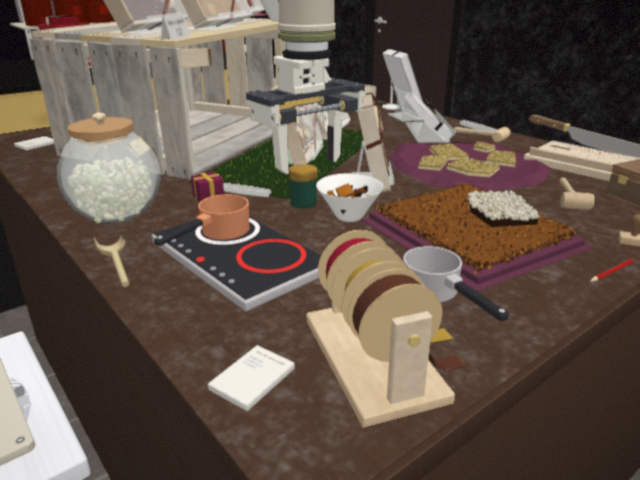

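View pics/wrist0.png

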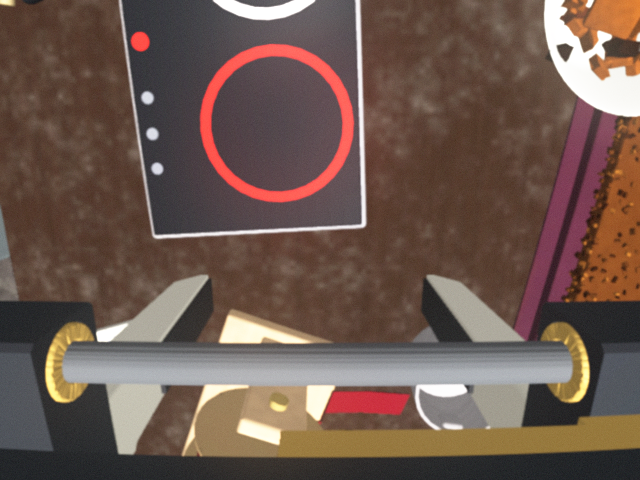

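The scene view shows the copper pan on the white ring (225,220), handle end at (160,238), and the red ring at (271,256). The wrist view shows the red ring at (277,123), to the right of the white ring (-y).

View pics/side0.png

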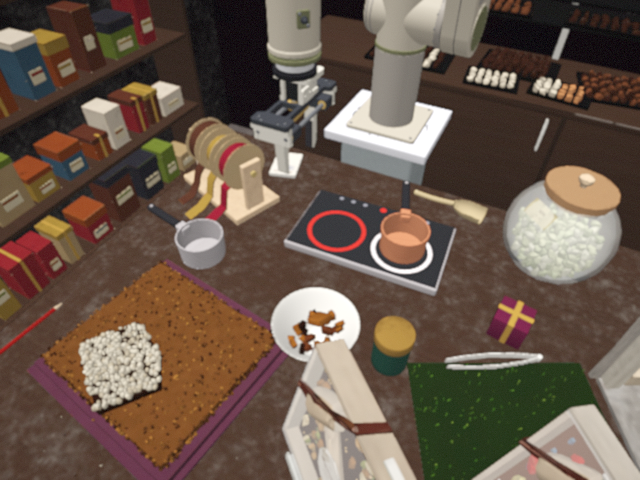

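```bash
cat > meas.py <<'E'
from h import *
def redring(n,im,p):
    b,g,r=[im[...,i].astype(int) for i in range(3)]
    m=((r>150)&(g<90)&(b<90)).astype(np.uint8)
    v,u=np.nonzero(m); W=on_plane(p,np.c_[u,v],28)
    k=(abs(W[:,0]-620)<120)&(abs(W[:,1]-160)<160); W=W[k]
    c=np.median(W[:,:2],0)
    for _ in range(15):
        d=np.linalg.norm(W[:,:2]-c,axis=1); q=W[(abs(d-61)<14)]
        A=np.c_[2*q[:,:2],np.ones(len(q))]; s=np.linalg.lstsq(A,(q[:,:2]**2).sum(1),rcond=None)[0]; c=s[:2]
    return c,np.sqrt(s[2]+c@c),len(q)
E
python3 - <<'E'
from meas import *
for n in("wrist","side","scene"):
    im=cv2.imread(f"pics/{n}0.png"); d=np.load(n+"0.npy"); p=vision.camera_params(n)
    print(n,redring(n,im,p))
    if n!="wrist":
        W=world(p,d); 
        k=(W[...,2]>36)&(W[...,2]<110)&(abs(W[...,0]-600)<190)&(abs(W[...,1]-240)<150)
        q=W[k]; print(len(q)); 
        c=im[k].astype(int); cop=(c[:,2]-c[:,0]>50); Q=q[cop]
        print("copper",len(Q),Q.min(0),Q.max(0))
        R=Q[Q[:,2]>82]; 
        if len(R): print("rim", len(R),cv2.minEnclosingCircle(R[:,:2].astype(np.float32)))
        H=q[(c.max(1)<70)]; H=H[(H[:,2]>60)&(H[:,2]<95)]
        if len(H): print("handle",len(H),H.min(0),H.max(0),cv2.minAreaRect(H[:,:2].astype(np.float32)))
W=np.load
E
```

```text
wrist (array([564.36793024,  74.98075751]), np.float64(61.052887507929775), 2284)
side (array([563.16697678,  75.34724192]), np.float64(61.10276370694859), 662)
3352
copper 2068 [482.25309557 174.11188283  36.01038944] [789.97251968 321.11325813  93.08702929]
rim 684 ((638.4207763671875, 259.3231201171875), 162.54083251953125)
handle 161 [410.75350858 171.23669545  75.1116077 ] [479.37690525 207.08807116  84.53357811] ((444.364990234375, 190.1929168701172), (73.34732818603516, 17.76156997680664), 17.361953735351562)
scene (array([564.60317247,  77.10740025]), np.float64(61.39760144066757), 583)
3025
copper 2107 [480.1233937  170.67395343  36.03303477] [789.94551864 318.1703351   94.18344995]
rim 593 ((635.1072387695312, 256.6376953125), 163.89321899414062)
handle 364 [410.05213317 167.97163471  60.0101907 ] [789.48229438 304.86614774  84.26370526] ((594.7476196289062, 237.06600952148438), (390.6953430175781, 48.84592819213867), 13.493803024291992)
```

The side view shows the copper pan at (404,238) on the white ring with its handle end at (406,185), and the red ring at (337,231). The steel pan is at (200,240), well clear.

```bash
cat >> meas.py <<'E'
from scipy.optimize import least_squares
def pan(n,im,d,p,x0,verbose=1):
    W=world(p,d); x0=np.array(x0,float)
    k=(W[...,2]>50)&(W[...,2]<100)&(np.linalg.norm(W[...,:2]-x0,axis=-1)<230)
    q=W[k]; c=im[k].astype(int)
    Q=q[(c[:,2]-c[:,0]>40)&(np.linalg.norm(q[:,:2]-x0,axis=1)<75)]; zt=np.percentile(Q[:,2],99)
    R=Q[(Q[:,2]>zt-6)]
    s=least_squares(lambda a:np.linalg.norm(R[:,:2]-a,axis=1)-49,x0,loss="soft_l1",f_scale=1.5).x
    r=np.linalg.norm(q[:,:2]-s,axis=1); H=q[(c.max(1)<80)&(r>75)&(r<172)&(q[:,2]>70)&(q[:,0]<s[0]-50)]
    vx,vy,a,b=cv2.fitLine(H[:,:2].astype(np.float32),cv2.DIST_HUBER,0,.01,.01).ravel()
    if vx>0: vx,vy=-vx,-vy
    print(n,"pan",s.round(1),"rimz",zt.round(1),len(R),"handle n",len(H),"top z",np.percentile(H[:,2],[50,95]).round(1),"pt",round(float(a),1),round(float(b),1),"yaw deg",np.degrees(np.arctan2(-vy,-vx)).round(1),"from centre",np.degrees(np.arctan2(s[1]-b,s[0]-a)).round(1))
E
python3 - <<'E'
from meas import *
for n in("side","scene"):
    im=cv2.imread(f"pics/{n}0.png"); d=np.load(n+"0.npy"); p=vision.camera_params(n)
    pan(n,im,d,p,(560,222))
# hob yaw from wrist: right/bottom frame edges
p=vision.camera_params("wrist"); print(on_plane(p,[(361,0),(365,224),(155,237),(365,225),(128,5)],28).round(1))
E
```

```text
side pan [551.7 223.9] rimz 89.2 306 handle n 207 top z [80.2 82.4] pt 441.4 188.0 yaw deg 18.0 from centre 18.0
scene pan [549.9 222.7] rimz 90.0 328 handle n 379 top z [79.7 82.8] pt 433.1 179.0 yaw deg 17.7 from centre 20.5
[[634.7 174.1  28. ]
 [642.5 -11.   28. ]
 [450.  -23.1  28. ]
 [642.6 -11.9  28. ]
 [444.8 172.9  28. ]]
```

```bash
python3 - <<'E'
from h import *
for n in("side","scene"):
    W=world(vision.camera_params(n),np.load(n+"0.npy")); im=0
    k=(W[...,2]>60)&(W[...,2]<400)&(W[...,0]>330)&(W[...,0]<620)&(W[...,1]<110)&(W[...,1]>-250)
    q=W[k]
    for y in range(-250,110,40):
        a=q[(q[:,1]>=y)&(q[:,1]<y+40)]
        if len(a): print(n,y,len(a),a.min(0).round(),a.max(0).round())
E
python3 -m creep '[[[0.05,-0.032,0],[0,0,0],1],[[0.05,-0.032,0],[0,0,0],1],[[0.05,-0.032,0],[0,0,0],1],[[0.048,-0.031,0],[0,0,0],1]]'
python3 -m creep '[[[0,0,0],[0,0,10.3],1],[[0,0,0],[0,0,10.3],1],[[0,0,0],[0,0,10.3],1],[[0,0,0],[0,0,10.3],1],[[0,0,0],[0,0,10.3],1],[[0,0,0],[0,0,10.3],1],[[0,0,0],[0,0,10.2],1],[[0,0,0],[0,0,0],1],[[0,0,0],[0,0,0],1]]'
python3 - <<'E'
from meas import *
n="wrist"
s=manip.sense(); p=vision.camera_params(n); im,d=vision.grab_frame(n); cv2.imwrite("pics/w1.png",im)
from scipy.spatial.transform import Rotation as R
print(s["time_s"],s["tcp_pos"],R.from_quat(s["tcp_rot"]).as_matrix().round(3).tolist())
pan(n,im,d,p,(551,223)); print(redring(n,im,p))
E
```

```text
side -250 572 [ 476. -250.   60.] [ 598. -210.  173.]
side -210 931 [ 490. -210.   61.] [ 610. -170.  172.]
side -170 1012 [ 500. -170.   60.] [ 591. -130.  174.]
side -130 164 [ 542. -130.   60.] [ 573. -125.  145.]
side -50 198 [591. -32. 313.] [620. -10. 400.]
side -10 1451 [505. -10. 217.] [620.  30. 392.]
side 30 415 [508.  30. 302.] [620.  38. 400.]
scene -250 1349 [ 469. -250.   84.] [ 587. -210.  174.]
scene -210 1425 [ 481. -210.   79.] [ 604. -170.  173.]
scene -170 784 [ 502. -170.   81.] [ 575. -143.  173.]
scene -50 2830 [503. -40. 226.] [620. -10. 400.]
scene -10 1613 [503. -10. 219.] [619.  30. 400.]
scene 30 58 [506.  30. 303.] [569.  36. 392.]
time_s: 0.65
tcp_pos: [471.6, 199.3, 218.4]
tcp_rot: [0.707, 0.707, -0.0, -0.0]
ft_force: [0.8, 0.8, -0.0]
width: 93.0
grasp_force: 0.0
time_s: 1.78
tcp_pos: [472.9, 198.0, 218.5]
tcp_rot: [0.987, 0.158, -0.0, 0.0]
ft_force: [0.0, -0.2, -0.5]
width: 93.2
grasp_force: 0.0
1.775 [472.9041269  198.00232554 218.47613995] [[0.95, 0.313, -0.0], [0.313, -0.95, -0.0], [-0.0, 0.0, -1.0]]
wrist pan [550.6 223.6] rimz 89.2 2164 handle n 2370 top z [80.4 81.9] pt 437.2 187.8 yaw deg 17.6 from centre 17.5
(array([564.47288997,  75.24418929]), np.float64(61.2329031961472), 3333)
```

View pics/w1.png

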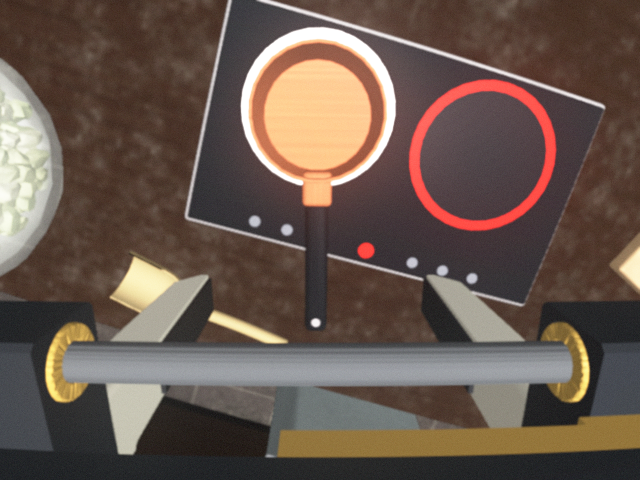

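The pan is at (318,110) and the handle runs straight down to (316,325), aligned with the gripper. I'll descend and close on it.

```bash
python3 -m creep '[[[0,-0.001,0.045],[0,0,0.6],1],[[0,0,0.045],[0,0,0],1],[[0,0,0.04],[0,0,0],1],[[0,0,0.0335],[0,0,0],1],[[0,0,0],[0,0,0],1],[[0,0,0],[0,0,0],1],[[0,0,0],[0,0,0],1]]'
python3 -m creep '[[[0,0,0],[0,0,0],-1],[[0,0,0],[0,0,0],-1],[[0,0,0],[0,0,0],-1],[[0,0,0],[0,0,0],-1],[[0,0,0],[0,0,0],-1],[[0,0,0],[0,0,0],-1],[[0,0,0],[0,0,0],-1],[[0,0,0],[0,0,0],-1],[[0,0,0],[0,0,0],-1],[[0,0,0],[0,0,0],-1]]'
python3 - <<'E'
from meas import *
n="wrist"
s=manip.sense();p=vision.camera_params(n); im,d=vision.grab_frame(n); pan(n,im,d,p,(551,223)); cv2.imwrite("pics/w2.png",im)
for n in("side","scene"):
    p=vision.camera_params(n); im,d=vision.grab_frame(n)
    try: pan(n,im,d,p,(551,223))
    except Exception as e: print(n,e)
E
```

```text
time_s: 2.7
tcp_pos: [474.3, 199.5, 57.3]
tcp_rot: [0.988, 0.152, 0.002, -0.0]
ft_force: [-0.0, -0.5, 0.7]
width: 93.5
grasp_force: 0.0
time_s: 3.95
tcp_pos: [472.7, 199.0, 55.1]
tcp_rot: [0.988, 0.151, -0.0, -0.0]
ft_force: [-0.4, -0.1, 0.4]
width: 17.6
grasp_force: 30.0
wrist pan [552. 224.] rimz 89.0 9753 handle n 4155 top z [80.6 88.5] pt 455.0 193.6 yaw deg 17.3 from centre 17.4
side pan [552.  223.9] rimz 89.4 287 handle n 115 top z [80.7 83.6] pt 448.0 193.9 yaw deg 15.7 from centre 16.1
scene pan [549.8 223.8] rimz 89.6 181 handle n 370 top z [80.4 93.2] pt 424.7 178.0 yaw deg 22.3 from centre 20.1
```

View pics/w2.png

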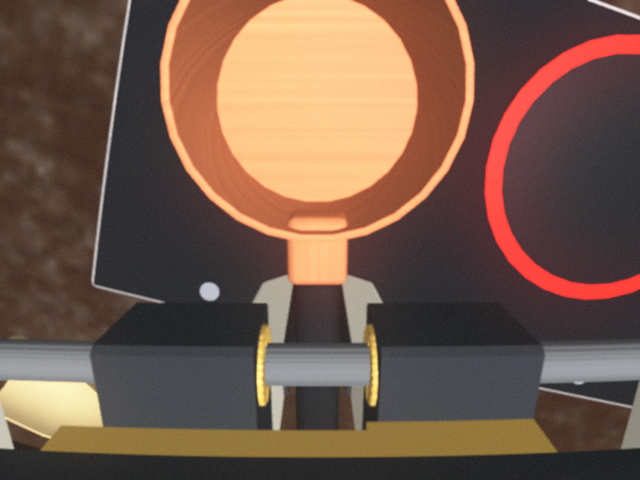

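The fingers grip the handle (316,300), just behind its copper bracket. I'll slide slowly, with a check half-way.

```bash
python3 -m creep '[[[-0.0008,0.0036,0],[0,0,0],-1],[[-0.0008,0.0036,0],[0,0,0],-1],[[-0.0016,0.0073,0],[0,0,0],-1],[[-0.0016,0.0073,0],[0,0,0],-1],[[-0.0016,0.0073,0],[0,0,0],-1],[[-0.0016,0.0073,0],[0,0,0],-1],[[-0.0016,0.0073,0],[0,0,0],-1],[[-0.0016,0.0073,0],[0,0,0],-1],[[-0.0016,0.0073,0],[0,0,0],-1],[[-0.0016,0.0073,0],[0,0,0],-1]]'
python3 - <<'E'
from meas import *
n="wrist"
p=vision.camera_params(n); im,d=vision.grab_frame(n); pan(n,im,d,p,(556,158))
E
```

```text
time_s: 5.35
tcp_pos: [478.6, 131.6, 55.1]
tcp_rot: [0.988, 0.151, -0.0, -0.0]
ft_force: [0.3, -0.0, 0.4]
width: 17.6
grasp_force: 30.0
wrist pan [557.8 156.8] rimz 89.0 9778 handle n 4196 top z [80.7 88.6] pt 460.8 126.1 yaw deg 17.2 from centre 17.5
```

```bash
python3 -m creep '[[[-0.0018,0.0085,0],[0,0,0],-1],[[-0.0018,0.0085,0],[0,0,0],-1],[[-0.0018,0.0085,0],[0,0,0],-1],[[-0.0018,0.0085,0],[0,0,0],-1],[[-0.0018,0.0085,0],[0,0,0],-1],[[-0.0018,0.0085,0],[0,0,0],-1],[[-0.0018,0.0085,0],[0,0,0],-1],[[-0.0018,0.0085,0],[0,0,0],-1],[[-0.0016,0.006,0],[0,0,0],-1],[[-0.0016,0.0059,0],[0,0,0],-1]]'
python3 -m creep '[[[0,0,0],[0,0,0],-1],[[0,0,0],[0,0,0],-1],[[0,0,0],[0,0,0],-1]]'
cat > chk.py <<'E'
from meas import *
import sys
for n in("wrist","side","scene"):
    p=vision.camera_params(n); im,d=vision.grab_frame(n); cv2.imwrite(f"pics/{n}{sys.argv[1]}.png",im)
    try: print(n,"ring",redring(n,im,p)); pan(n,im,d,p,(564,75))
    except Exception as e: print(n,e)
E
python3 chk.py 3
```

```text
time_s: 6.65
tcp_pos: [485.6, 50.2, 55.1]
tcp_rot: [0.989, 0.151, -0.0, -0.0]
ft_force: [0.4, 1.1, -0.3]
width: 18.0
grasp_force: 30.0
time_s: 7.02
tcp_pos: [485.7, 50.7, 55.1]
tcp_rot: [0.988, 0.151, 0.0, 0.0]
ft_force: [0.1, -0.2, -1.1]
width: 17.6
grasp_force: 30.0
wrist ring (array([562.72998763,  79.12207265]), np.float64(54.312690082875996), 2170)
wrist pan [565.   75.5] rimz 89.0 9857 handle n 4173 top z [80.7 88.7] pt 467.9 45.4 yaw deg 16.8 from centre 17.2
side ring (array([563.21618941,  75.44209555]), np.float64(61.07729240304451), 476)
side pan [564.8  75.4] rimz 89.2 268 handle n 110 top z [80.9 82.9] pt 460.1 41.7 yaw deg 21.2 from centre 17.8
scene ring (array([564.27700193,  76.41431646]), np.float64(61.05714456194789), 347)
scene pan [562.7  75.5] rimz 89.9 170 handle n 453 top z [80.8 92.3] pt 438.5 31.2 yaw deg 23.4 from centre 19.6
```

View pics/side3.png

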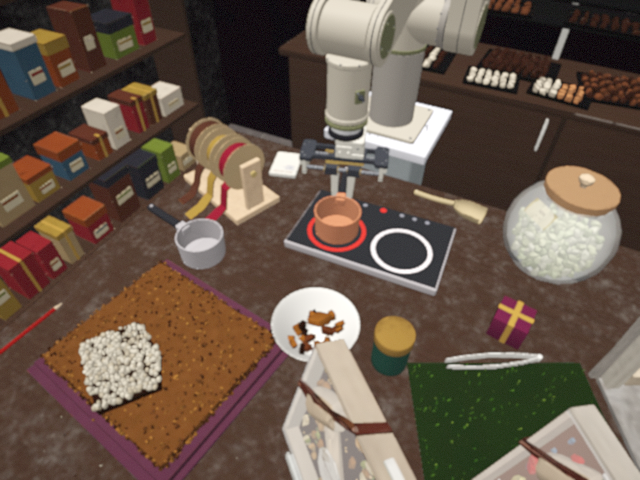

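The pan stands centred on the red ring at (337,228), within about 1 mm by each camera. Next I open the gripper and back straight up.

```bash
python3 -m creep '[[[0,0,0],[0,0,0],1],[[0,0,0],[0,0,0],1],[[0,0,0],[0,0,0],1],[[0,0,0],[0,0,0],1],[[0,0,0],[0,0,0],1],[[0,0,0],[0,0,0],1],[[0,0,0],[0,0,0],1],[[0,0,0],[0,0,0],1]]'
python3 -m creep '[[[0,0,-0.02],[0,0,0],1],[[0,0,-0.04],[0,0,0],1],[[0,0,-0.04],[0,0,0],1],[[0,0,-0.04],[0,0,0],1],[[0,0,-0.02],[0,0,0],1],[[0,0,0],[0,0,0],1],[[0,0,0],[0,0,0],1],[[0,0,0],[0,0,0],1]]'
python3 chk.py 4
```

```text
time_s: 8.18
tcp_pos: [485.7, 50.5, 55.1]
tcp_rot: [0.988, 0.151, 0.0, 0.0]
ft_force: [1.0, -0.0, -0.1]
width: 91.1
grasp_force: 0.0
time_s: 9.18
tcp_pos: [484.8, 50.5, 213.4]
tcp_rot: [0.988, 0.151, -0.001, -0.0]
ft_force: [-0.3, -0.7, -0.6]
width: 93.0
grasp_force: 0.0
wrist ring (array([564.20137676,  78.421343  ]), np.float64(59.98467423942667), 2390)
wrist pan [564.   75.3] rimz 89.4 2546 handle n 2474 top z [80.4 81.9] pt 450.2 40.2 yaw deg 17.2 from centre 17.2
side ring (array([563.18941973,  75.44624673]), np.float64(61.127661705841355), 482)
side pan [564.8  75.4] rimz 89.3 278 handle n 176 top z [80.3 82.2] pt 452.7 41.2 yaw deg 17.0 from centre 17.0
scene ring (array([564.37860946,  75.8869078 ]), np.float64(60.6574854000194), 365)
scene pan [562.6  74.4] rimz 89.9 397 handle n 463 top z [80.2 82.9] pt 444.5 31.4 yaw deg 17.9 from centre 20.0
```

View pics/wrist4.png

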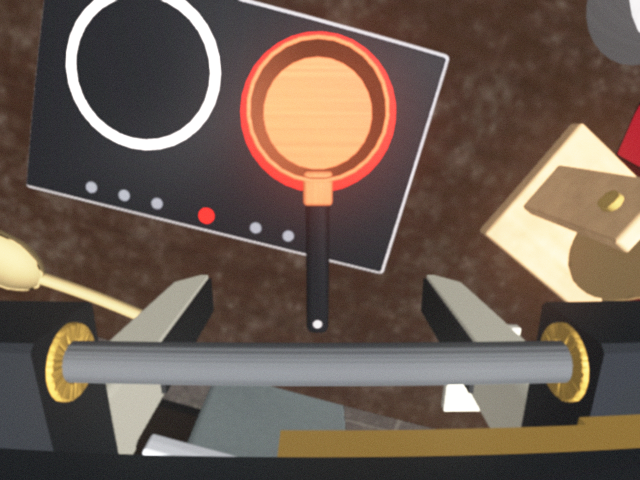

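The released pan stands flat and centred in the red ring (318,110), and the gripper is clear above it.

```bash
python3 -c "
from bench import order; print(order.job_done())"
```

```text
the job is handed in; nothing more can be done
None
```

The copper saucepan was slid onto the red ring without lifting and let go; it stands flat, centred to within about 2 mm by the cameras, the steel pan was never approached, and the job was handed in at about 9 s of the 35 s allowed.

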